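# Shut and seal the bearing case

### The job

The sealed case of new bearings on the bench stands open: push its lid over past upright from behind, then let go so that it swings down by its own weight, without following it down with the hand. It comes to rest ajar on its spring catch; press its front edge down until the catch snaps, and keep pressing steadily at about 15 N for a full second to bed the seal, never putting more than 25 N on the lid. Leave the case shut and the things lying around it where they are.

Things in the scene. Friction and masses are not known exactly. Their poses are not given: they have to be found in the camera images.
- case: grey painted steel case, fixed to the bench, 180 (own x) x 260 (own y) x 90 mm high, open on top, three bearings lying in it. Origin: centre of its underside. Own z is up; own -x is its front (catch side), own +x its hinge side: the hinge axis runs along own y at x = +90, z = 90 mm. The lid swings down from the hinge side towards the front.
- lid (a joint): angle of the lid about its hinge in rad: 0 = fully shut, 1.57 = upright, 2.0 = leaning back against its open stop. The lid is a flat grey plate 264 mm long, reaching 182 mm from the hinge, 8 mm thick, about 0.65 kg (differs by up to 20 %). The catch stops the falling lid ajar at about 0.04; it snaps at about 0.013.
- lid_hinge (a point): middle of the hinge axis, 90 mm above the bench. The hinge is stiff and damped: the lid stays where it is left near upright and starts to fall by itself only 15 to 30 degrees past upright (joint about 1.3 to 1.05), then swings down slowly, in 2 to 6 s.
- lid_press (a point): the place to press: on the lid's outer face (upper when shut, then 98.5 mm above the bench), 15 mm in from the middle of its front edge, 167 mm from the hinge axis. Own z: the lid's outward normal. From ajar, about 8 to 14 N here make the catch snap; the lid then bears on its seal, which is stiff: a millimetre or two more means 15 N.
- catch_front (a point): middle of the front of the spring catch, a 60 mm wide, 30 mm high dark steel fitting standing 24 mm out from the middle of the case's front face; 70 mm above the bench. It lies straight in front of lid_hinge.
- bearing_ring: loose steel bearing ring, 72 mm outside, 40 mm bore, 18 mm high, lying near one end of the case; leave it alone. Origin: centre of its underside.
- parts_box: loose closed cardboard box 70 x 130 x 50 mm high, near the other end of the case; leave it alone. Origin: centre of its underside.
- spanner: loose steel spanner, 180 mm long along its own x, lying in front of the case; leave it alone. Origin: its middle, underside.

How it is judged (in metres and radians):
On the way, in this order (a step that is already met when the one before it is completed fails the run):
1. the lid has been pushed past upright and left to swing down, and rests ajar on its catch, untouched (value of joint lid below 0.09 rad and contact force between each of the arm, the fingers and lid below 0.5 N), for 0.2 s.
2. catch snapped, the front part of the lid is held down with 9 to 21 N for 0.7 s (value of joint lid below 0.008 rad and contact force between the fingers and lid between 9 and 21 N), for 0.7 s.
At the end, for the whole second after the job is handed in: the lid is fully shut on its catch (within 0.008 rad, 1.5 mm at the front edge) and at rest, and the ring, box and spanner are within 20 mm of where they were (value of joint lid below 0.008 rad and velocity of joint lid between -0.05 and 0.05 rad/s and distance of each of bearing_ring, parts_box, spanner from where it was at the start of the episode below 0.02 m); the robot touches nothing.
It fails at once if the robot puts more than 25 N on the lid (contact force between any of the fingers, the arm and lid above 25 N).
It fails at once if the lid is followed down by hand: the robot touches it while it is between 0.15 and 0.75 rad open (value of joint lid between 0.15 and 0.75 rad and contact force between any of the fingers, the arm and lid above 0.5 N).
It fails at once if a bystander is knocked away (moved more than 20 mm) (distance of any of bearing_ring, parts_box, spanner from where it was at the start of the episode above 0.02 m).
It also fails if it takes over 72 s, if anything falls off the work surface, if the arm or the gripper's body presses on something with over 40 N, if the wrist force passes 120 N, or if a joint passes its speed limit or range.

### The arm

A 6-joint arm with a two-finger parallel gripper is mounted at the origin on the work surface. World frame = base frame: x ahead of the robot, y to its left, z up, the work surface at z = 0. Lengths are in mm, angles in rad, forces in N, time in s.
With the tool pointing down it reaches from about 425 to 1125 mm from the base axis. Payload 14.9 kg.
Tool frame: the origin (TCP) lies on the centre line of the jaws, within the pads' length; the fingertips stand 17 mm ahead of it and the grasp point (between the pads) lies 2 mm behind it (r.nose_length is the distance from the TCP to the fingertips, in mm); z points along the fingers, y is the line along which they close (so a half turn about z gives the same grasp; the last joint's range is limited). The gripper opens to 91 mm and grips with 3 to 60 N. Pads are 32 mm wide; open, the fingers measure 118 mm over their backs; the gripper's body (76 mm by 178 mm) begins 60 mm behind the grasp point.
Start: joints at [1.155, 0.379, 1.734, -0, 1.028, -0.033], TCP at [261.472, 649.346, 230.932] pointing down, gripper open.
Joint ranges: [-2.77, 2.77], [-0.74, 2.19], [0, 2.66], [-1.06, 4.2], [0.31, 2.87], [-3.08, 3.08]. Speed limits (rad/s): [1.89, 1.89, 2.39, 3.14, 3.14, 3.14].

### API

Orientations are given as a unit quaternion [w, x, y, z].
In Python, from rig import readout, read_camera, order, r gives the robot as it stands.
- The arm moves only by the tool drive_tool, never from a script. Its argument "targets" is a list of rows, each a list of 2 entries, a list of its own where there are three numbers: the shift along the tool's x, y, z in m, then the turn, a rotation vector about the tool's x, y, z in rad. A call has 1 to 20 rows; each row shifts and turns the commanded pose from where the row before left it, along the tool's axes as they then stand; what a row does not reach is not made up. A row lasts 1/8 s, in which the tool goes at most 62.5 mm and 10.7 degrees, less where a joint would pass 70% of its speed; a pose out of reach is approached as far as the arm can. A call is refused whole if a number of a shift passes 0.0625 or a number of a turn 0.188, either way. A call with a gripper value outside its range is refused whole. "claw" is the finger opening in m, from 0 to 0.0912, set as the call begins (left out, the last holds). The fingers move at their own pace and stop on an object; "force" is the grip in N (left out, the last holds). Time passes only in rows, so rows that do not move let the fingers close. It gives the time, the measured TCP pose, the force, the opening and the grip force at its end, in the units of the state.
- readout.state(): the state, without advancing time (a new reading comes with each control period).
- read_camera(name): name is "scene" or "top"; returns a dict with "pixels" (384x512x3 uint8, red, green, blue), "depth" (384x512 float32, mm along the optical axis (not along the pixel's ray), 0 where there is no reading), "fx", "fy", "cx", "cy" (pixels), "distortion" ([k1, k2, p1, p2, k3] as OpenCV has them; the pictures are not rectified), "rvec" (rotation vector, rad) and "tvec" (3), from world to camera coordinates, as OpenCV has them. Camera axes: x right, y down, z forward; pixel columns grow to the right and rows downward; lengths in mm; the calibration is good to about 2 mm. A picture is of the moment at which its call begins.
- order.finish_job(): hands the job in; it is judged then, once.
The state is a dict: "time_s": time; "joints": joint angles; "qd": joint speeds; "effort": joint torques, N m; "eef_pos": TCP position; "eef_rot": TCP orientation; "force": force on the tool from outside, world axes, zero at the start; "torque": the same for the moment, N m; "gripper_width": finger opening in mm; "finger_force": force on a finger pad.
Only numpy, scipy, OpenCV 4.12 (cv2) and the standard library are available. Lean on these libraries where they do the work, as an engineer would, in place of code of your own. Each camera call takes 0.05 s, during which the arm holds its last target. There are 200 camera calls.

## Working session

There is one attempt and no reset: what is moved stays moved. The work goes in short steps, Python scripts to look and compute and a tool call to move; the robot and the scene stay as the last step left them, time stands still between calls to the robot, and variables do not carry over. Pictures are saved under pics/ and viewed, at most 10 in all, crops included, and the job is handed in when it is done.

Besides the shell and the picture viewer there is one more tool, called after "Call:" by a JSON object that holds its "method" and its "body", one argument or row to a line. drive_tool: Moves the arm, as the interface text tells. Its arguments: {"type":"object","properties":{"targets":{"type":"array"},"claw":{"type":"number"},"force":{"type":"number"}},"required":["targets"]}

```bash
mkdir -p pics; ls; cat > h.py <<'E'
import numpy as np, cv2
from rig import readout, read_camera, order, r
def cloud(c):
    h,w=c["depth"].shape
    K=np.array([[c["fx"],0,c["cx"]],[0,c["fy"],c["cy"]],[0,0,1.]])
    u,v=np.meshgrid(np.arange(w),np.arange(h))
    p=cv2.undistortPoints(np.stack([u,v],-1).reshape(-1,1,2).astype(np.float32),K,np.array(c["distortion"],float)).reshape(h,w,2)
    d=c["depth"][...,None]
    P=np.concatenate([p*d,d],-1)
    R,_=cv2.Rodrigues(np.array(c["rvec"],float)); t=np.array(c["tvec"],float).ravel()
    return (P-t)@R   # world, mm
E
python3 - <<'E'
from h import *
for n in("scene","top"):
    c=read_camera(n); cv2.imwrite(f"pics/{n}0.png",c["pixels"][...,::-1]); 
    W=cloud(c); np.savez(f"{n}0.npz",W=W,d=c["depth"],px=c["pixels"])
    R,_=cv2.Rodrigues(np.array(c["rvec"])); print(n,-R.T@np.array(c["tvec"]).ravel(),(c["depth"]>0).mean())
print(readout.state())
E
```

```text
pics
scene [1068.50189278 -540.13475714  651.4944699 ] 0.995635986328125
top [ 5.83569789e+02 -8.09500727e-01  1.03347274e+03] 0.9957326253255209
{'time_s': 0.1, 'joints': array([ 1.15469809e+00,  3.79336037e-01,  1.73472880e+00, -1.48008273e-05,
        1.02850628e+00, -3.33162597e-02]), 'qd': array([ 1.05167405e-03, -1.27568460e-04, -2.57969770e-03,  1.14301516e-03,
       -5.74875453e-05, -5.58319142e-04]), 'effort': array([-1.95962850e-03, -7.65047479e+01, -4.35292053e+01,  6.52161241e-02,
        3.97472468e-02,  7.43622422e-06]), 'eef_pos': array([261.33165648, 649.01843417, 230.36470652]), 'eef_rot': array([-1.02832961e-04,  1.90220892e-01,  9.81741194e-01, -4.78341299e-04]), 'force': array([0.29444099, 0.63717158, 0.74531001]), 'torque': array([-0.00542889, -0.03317074, -0.0532925 ]), 'finger_force': 0.0, 'gripper_width': 91.06434124681331}
```

View pics/scene0.png

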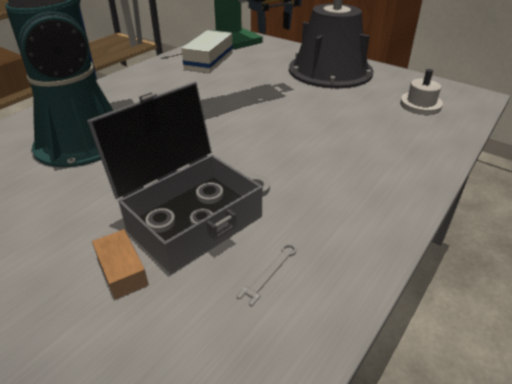

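View pics/top0.png

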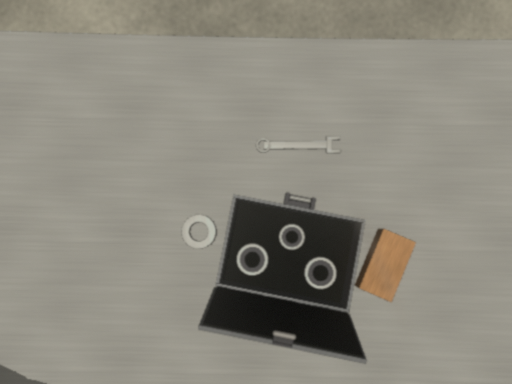

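The scene view shows the open case (pixels ~100-262, 90-270), with its lid leaning back towards the robot base, the box at (119,262) and the spanner at (268,272). The top view shows the case rim corners at about (235,197), (362,220), (350,310) and (218,287), the catch at (300,200), the ring at (199,231), the box at (387,265) and the spanner at (298,145).

```bash
python3 - <<'E'
from h import *
T=np.load("top0.npz");W=T["W"];S=np.load("scene0.npz")["W"]
q=lambda u,v:W[v-1:v+2,u-1:u+2].reshape(-1,3).mean(0).round(1)
for n,p in dict(FL=(235,197),FR=(361,220),BR=(350,309),BL=(219,287),catch=(300,200),ring=(189,231),ring2=(210,231),box=(387,265),spl=(262,145),spr=(335,145),lidL=(201,327),lidR=(364,359),lidcatch=(284,340)).items(): print(n,q(*p))
for n,A in(("top",W),("scene",S)):
    R=A.reshape(-1,3)
    m=(R[:,2]>84)&(R[:,2]<95)&(R[:,0]>300)&(R[:,0]<800)&(abs(R[:,1])<300)
    b=cv2.minAreaRect(R[m][:,:2].astype(np.float32)); print(n,"rim",m.sum(),np.median(R[m][:,2]),b,cv2.boxPoints(b).round(1).tolist())
    m=(R[:,2]>115)&(R[:,2]<290)&(R[:,0]>150)&(R[:,0]<560)&(abs(R[:,1]+20)<250)
    L=R[m];c=np.median(L,0)
    for _ in range(4):
        c=L.mean(0);nrm=np.linalg.svd(L-c,full_matrices=False)[2][2]; L=L[abs((L-c)@nrm)<4]
    print(n,"lid",len(L),c,nrm*np.sign(nrm[0]),L.min(0),L.max(0))
    h=R[(R[:,2]>13)&(R[:,2]<24)&(abs(R[:,0]-500)<200)&(R[:,1]>120)&(R[:,1]<260)]
    if len(h): print(n,"ring",h.mean(0),np.ptp(h,0))
    h=R[(R[:,2]>44)&(R[:,2]<56)&(abs(R[:,0]-420)<120)&(R[:,1]<-130)&(R[:,1]>-330)]
    if len(h): print(n,"box",cv2.minAreaRect(h[:,:2].astype(np.float32)))
E
```

```text
FL [640.6  47.1  90.1]
FR [ 601.2 -197.    91.1]
BR [ 422.2 -188.1   30.8]
BL [468.1  72.9  98.6]
catch [638.2 -80.4  75.7]
ring [571.9 146.2   9.3]
ring2 [572.9 101.1  19.1]
box [ 513.6 -257.1   50.8]
spl [758.5  -3.5   3. ]
spr [ 761.7 -159.4    1.1]
lidL [427.4  85.8 267.2]
lidR [ 385.9 -165.4  267.1]
lidcatch [413.4 -42.2 278.6]
top rim 1576 90.2306799308204 ((546.6428833007812, -63.48820495605469), (263.46527099609375, 203.29617309570312), 80.79180908203125) [[425.20001220703125, -177.3000030517578], [625.9000244140625, -209.8000030517578], [668.0999755859375, 50.29999923706055], [467.3999938964844, 82.80000305175781]]
top lid 6015 [425.04494233 -42.14994422 204.13927155] [ 0.96021289 -0.1662189   0.22441589] [ 384.9061015  -174.0200261   115.01094461] [465.09648281  90.01349047 282.4928922 ]
top ring [571.5208847  141.57516635  18.32438072] [68.79143859 41.40401044 10.53101109]
top box ((486.56805419921875, -217.24765014648438), (106.92919158935547, 172.69461059570312), 0.4627634584903717)
scene rim 1330 88.61692751625434 ((544.6298828125, -63.6995849609375), (262.6257629394531, 210.44371032714844), 79.6385498046875) [[417.5, -173.89999389648438], [624.5, -211.8000030517578], [671.7999877929688, 46.5], [464.70001220703125, 84.4000015258789]]
scene lid 7586 [424.06401849 -51.6291407  194.77848354] [ 0.96068537 -0.17146824  0.21836267] [ 384.15951681 -172.90428807  115.03134114] [466.10799955  91.49615422 278.61593613]
scene ring [577.10051906 143.51464714  16.65287139] [68.14985632 40.71621934  7.30447132]
scene box ((482.9374694824219, -217.3895263671875), (112.1117172241211, 175.86703491210938), 1.7266595363616943)
```

Call:
{"method": "drive_tool", "body": {
  "targets": [
    [[0,0,-0.057],[0,0,-0.106]],
    [[0,0,-0.057],[0,0,-0.106]],
    [[0,0,-0.057],[0,0,0]],
    [[-0.025,-0.04,0],[0,0,0]],
    [[-0.025,-0.04,0],[0,0,0]],
    [[-0.025,-0.04,0],[0,0,0]],
    [[-0.025,-0.04,0],[0,0,0]],
    [[-0.025,-0.04,0],[0,0,0]],
    [[-0.025,-0.04,0],[0,0,0]],
    [[-0.025,-0.04,0],[0,0,0]],
    [[-0.025,-0.04,0],[0,0,0]],
    [[-0.025,-0.04,0],[0,0,0]],
    [[-0.025,-0.04,0],[0,0,0]],
    [[-0.025,-0.04,0],[0,0,0]],
    [[-0.025,-0.04,0],[0,0,0]],
    [[0,-0.04,0],[0,0,0]],
    [[0,-0.04,0],[0,0,0]],
    [[0,0,0],[0,0,0]]
  ],
  "claw": 0
}}

```text
time_s: 2.35
eef_pos: [461.5, 44.8, 401.8]
eef_rot: [-0.0, 0.087, 0.996, -0.0]
force: [-0.1, 0.9, -0.1]
gripper_width: 0.4
finger_force: 0.0
```

```bash
cat >> h.py <<'E'
F=np.array([.9853,-.1710,0]);Ed=np.array([.1710,.9853,0])
from scipy.spatial.transform import Rotation as Ro
def st():
    s=readout.state();p=s["eef_pos"];q=s["eef_rot"];M=Ro.from_quat([q[1],q[2],q[3],q[0]]).as_matrix()
    print("t",round(s["time_s"],2),"f,e,z",(p@F).round(1),(p@Ed).round(1),p[2].round(1),"F",s["force"].round(2),"gw",s["gripper_width"].round(1))
    for i in range(3): print("xyz"[i],[float(round(M[:,i]@a,3)) for a in(F,Ed,[0,0,1])])
    print("j",s["joints"].round(2))
E
python3 -c "from h import *;st()"
```

```text
Traceback (most recent call last):
  File "h.py", line 16, in st
    print("t",round(s["time_s"],2),"f,e,z",(p@F).round(1),(p@Ed).round(1),p[2].round(1),"F",s["force"].round(2),"gw",s["gripper_width"].round(1))
                                                                                                                     ^^^^^^^^^^^^^^^^^^^^^^^^
AttributeError: 'float' object has no attribute 'round'
```

Call:
{"method": "drive_tool", "body": {
  "targets": [
    [[0,0,0],[0,0.175,0]],
    [[0,0,0],[0,0.175,0]],
    [[0,0,0],[0,0.175,0]],
    [[0,0,0.03],[0,0,0]],
    [[0,0,0.03],[0,0,0]],
    [[0,0,0.03],[0,0,0]],
    [[0,0,0],[0,0,0]]
  ]
}}

```text
time_s: 3.22
eef_pos: [416.3, 54.8, 322.9]
eef_rot: [-0.26, 0.082, 0.962, 0.022]
force: [-0.4, 0.0, 1.0]
gripper_width: 0.3
finger_force: 0.0
```

```bash
sed -i 's/s\["gripper_width"\].round(1)/s["gripper_width"]/' h.py
python3 -c "
from h import *;st()
c=read_camera('scene');cv2.imwrite('pics/s1.png',c['pixels'][...,::-1])"
```

```text
t 3.23 f,e,z 400.8 125.2 322.9 F [-0.4   0.01  1.04] gw 0.3102578450645739
x [-0.864, -0.001, 0.504]
y [-0.002, 1.0, -0.001]
z [-0.504, -0.002, -0.864]
j [ 0.02  0.06  2.01  0.09  1.59 -1.41]
```

View pics/s1.png

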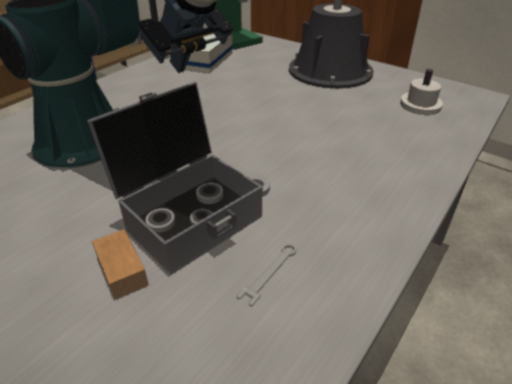

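The image shows the closed, tilted fingers at about (180,65), above and behind the lid's right top corner (195,86), with the lid and bystanders untouched. Next I lower the fingers behind the lid.

Call:
{"method": "drive_tool", "body": {
  "targets": [
    [[0,0,0.02],[0,0,0]],
    [[0,0,0.02],[0,0,0]],
    [[0,0,0.02],[0,0,0]],
    [[0,0,0],[0,0,0]]
  ]
}}

```text
time_s: 3.78
eef_pos: [386.4, 59.3, 270.9]
eef_rot: [-0.26, 0.082, 0.962, 0.022]
force: [-0.4, 0.1, 0.5]
gripper_width: 0.7
finger_force: 0.0
```

```bash
python3 -c "
from h import *;st()"
```

```text
t 3.77 f,e,z 370.6 124.5 270.9 F [-0.35  0.13  0.51] gw 0.6555917462144202
x [-0.864, -0.001, 0.503]
y [-0.001, 1.0, -0.001]
z [-0.503, -0.001, -0.864]
j [ 0.03  0.07  2.11  0.1   1.48 -1.41]
```

Call:
{"method": "drive_tool", "body": {
  "targets": [
    [[-0.00432,0,-0.0025],[0,0,0]],
    [[-0.00432,0,-0.0025],[0,0,0]],
    [[-0.00432,0,-0.0025],[0,0,0]],
    [[-0.00432,0,-0.0025],[0,0,0]],
    [[-0.00432,0,-0.0025],[0,0,0]],
    [[-0.00432,0,-0.0025],[0,0,0]],
    [[-0.00432,0,-0.0025],[0,0,0]],
    [[-0.00432,0,-0.0025],[0,0,0]]
  ]
}}

```text
time_s: 4.78
eef_pos: [427.8, 52.5, 272.8]
eef_rot: [-0.259, 0.082, 0.962, 0.022]
force: [-2.2, 1.4, 6.8]
gripper_width: 0.6
finger_force: 2.8
```

```bash
cat >> h.py <<'E'
def lid(n="scene"):
    # lid plane angle from the depth cloud: points above the rim within the case's width
    R=cloud(read_camera(n)).reshape(-1,3); f=R@F;e=R@Ed;z=R[:,2]
    m=(e>-90)&(e<70)&(f>390)&(f<645)&(z>105)&(z<275); L=np.stack([f[m],z[m]],1)
    if len(L)<50: print("few",len(L)); return
    for _ in range(5):
        c=np.median(L,0);d=np.linalg.svd(L-L.mean(0),full_matrices=False)[2][0]; d=d*np.sign(d[1]); n_=np.array([-d[1],d[0]])
        k=abs((L-L.mean(0))@n_)<6; L=L[k]
    print(n,"lid angle",round(float(np.arctan2(d[1],d[0])),3),len(L),"top",L[:,1].max().round(0))
E
python3 -c "
from h import *;st();lid();lid('top')"
```

```text
t 4.78 f,e,z 412.6 124.8 272.8 F [-2.23  1.35  6.84] gw 0.5675062022609989
x [-0.865, -0.001, 0.501]
y [-0.001, 1.0, 0.0]
z [-0.501, -0.0, -0.865]
j [ 0.01  0.14  2.03  0.09  1.49 -1.42]
scene lid angle 1.618 4975 top 275.0
top lid angle 1.634 1527 top 275.0
```

Call:
{"method": "drive_tool", "body": {
  "targets": [
    [[-0.0045,0,-0.0022],[0,0,0]],
    [[-0.0045,0,-0.0022],[0,0,0]],
    [[-0.0045,0,-0.0022],[0,0,0]],
    [[-0.0045,0,-0.0022],[0,0,0]],
    [[-0.0047,0,-0.0019],[0,0,0]],
    [[-0.0047,0,-0.0019],[0,0,0]],
    [[-0.0047,0,-0.0019],[0,0,0]],
    [[-0.0047,0,-0.0019],[0,0,0]],
    [[-0.0047,0,-0.0019],[0,0,0]],
    [[-0.0047,0,-0.0019],[0,0,0]]
  ]
}}

```text
time_s: 6.12
eef_pos: [476.8, 43.9, 266.3]
eef_rot: [-0.259, 0.082, 0.962, 0.022]
force: [-1.2, 0.2, 0.5]
gripper_width: 0.3
finger_force: 0.5
```

```bash
python3 -c "
from h import *;st();lid();lid('top')"
```

```text
t 6.12 f,e,z 462.3 124.8 266.3 F [-1.23  0.22  0.46] gw 0.29342921751953116
x [-0.865, -0.001, 0.501]
y [-0.001, 1.0, -0.0]
z [-0.501, -0.001, -0.865]
j [-0.    0.22  1.94  0.08  1.5  -1.43]
scene lid angle 1.331 3986 top 275.0
top lid angle 1.293 1041 top 272.0
```

Call:
{"method": "drive_tool", "body": {
  "targets": [
    [[-0.0042,0,-0.0007],[0,0,0]],
    [[-0.0042,0,-0.0007],[0,0,0]],
    [[-0.0042,0,-0.0007],[0,0,0]],
    [[-0.0042,0,-0.0007],[0,0,0]],
    [[-0.0042,0,-0.0007],[0,0,0]],
    [[-0.0042,0,-0.0007],[0,0,0]]
  ]
}}

```text
time_s: 6.98
eef_pos: [500.4, 39.9, 257.3]
eef_rot: [-0.259, 0.082, 0.962, 0.022]
force: [-0.6, 0.1, -0.4]
gripper_width: 0.3
finger_force: 0.3
```

```bash
python3 -c "
from h import *;st();lid();lid('top')"
```

```text
t 6.97 f,e,z 486.2 124.8 257.3 F [-0.62  0.13 -0.41] gw 0.3120361726156892
x [-0.865, -0.001, 0.501]
y [-0.001, 1.0, -0.0]
z [-0.501, -0.001, -0.865]
j [-0.01  0.27  1.89  0.08  1.49 -1.44]
scene lid angle 1.188 3304 top 270.0
top lid angle 1.163 1922 top 269.0
```

Call:
{"method": "drive_tool", "body": {
  "targets": [
    [[-0.0042,0,-0.0002],[0,0,0]],
    [[-0.0042,0,-0.0002],[0,0,0]],
    [[-0.0042,0,-0.0002],[0,0,0]],
    [[0,0,0],[0,0,0]],
    [[0,0,0],[0,0,0]]
  ]
}}

```text
time_s: 7.7
eef_pos: [511.1, 38.0, 251.6]
eef_rot: [-0.259, 0.082, 0.962, 0.022]
force: [0.3, -0.9, 0.3]
gripper_width: 0.4
finger_force: 0.0
```

```bash
python3 -c "
from h import *;st();lid();lid('top')"
```

```text
t 7.7 f,e,z 497.1 124.9 251.6 F [ 0.26 -0.85  0.3 ] gw 0.3657810845846112
x [-0.865, -0.001, 0.501]
y [-0.001, 1.0, -0.0]
z [-0.501, -0.001, -0.865]
j [-0.01  0.3   1.88  0.08  1.49 -1.44]
scene lid angle 1.107 2843 top 263.0
top lid angle 1.087 2350 top 263.0
```

Call:
{"method": "drive_tool", "body": {
  "targets": [
    [[0,0,0],[0,0,0]],
    [[0,0,0],[0,0,0]],
    [[0,0,0],[0,0,0]],
    [[0,0,0],[0,0,0]]
  ]
}}

```text
time_s: 8.3
eef_pos: [511.2, 38.0, 251.7]
eef_rot: [-0.259, 0.082, 0.962, 0.022]
force: [-0.5, -0.3, 0.9]
gripper_width: 0.4
finger_force: 0.0
```

```bash
python3 -c "
from h import *;st();lid();lid('top')"
```

```text
t 8.3 f,e,z 497.1 124.9 251.7 F [-0.5  -0.35  0.94] gw 0.3868557382757516
x [-0.865, -0.001, 0.501]
y [-0.001, 1.0, 0.0]
z [-0.501, -0.001, -0.865]
j [-0.01  0.3   1.88  0.08  1.49 -1.44]
scene lid angle 1.079 2667 top 261.0
top lid angle 1.057 2513 top 261.0
```

Call:
{"method": "drive_tool", "body": {
  "targets": [
    [[0.01,0,-0.017],[0,0,0]],
    [[0.01,0,-0.017],[0,0,0]],
    [[0.01,0,-0.017],[0,0,0]],
    [[0.01,0,-0.017],[0,0,0]],
    [[0.01,0,-0.017],[0,0,0]],
    [[0.01,0,-0.017],[0,0,0]],
    [[0,0,0],[0,0,0]],
    [[0,0,0],[0,0,0]]
  ]
}}

```text
time_s: 9.4
eef_pos: [510.1, 38.1, 369.4]
eef_rot: [-0.259, 0.082, 0.962, 0.022]
force: [-0.1, 0.0, -0.1]
gripper_width: 0.4
finger_force: 0.0
```

```bash
python3 -c "
from h import *;st();lid();lid('top')"
```

```text
t 9.4 f,e,z 496.1 124.8 369.4 F [-0.12  0.04 -0.12] gw 0.4145068223870567
x [-0.865, -0.001, 0.502]
y [-0.001, 1.0, -0.0]
z [-0.502, -0.001, -0.865]
j [-0.01  0.17  1.8   0.08  1.69 -1.42]
scene lid angle 0.934 1745 top 245.0
top lid angle 0.905 2431 top 242.0
```

Call:
{"method": "drive_tool", "body": {
  "targets": [
    [[0,0,0],[0,-0.175,0]],
    [[0,0,0],[0,-0.175,0]],
    [[0,0,0],[0,-0.175,0]],
    [[-0.03,-0.023,0],[0,0,0]],
    [[-0.03,-0.023,0],[0,0,0]],
    [[-0.03,-0.023,0],[0,0,0]],
    [[-0.03,-0.025,0],[0,0,0]],
    [[0,0,0],[0,0,0]],
    [[0,0,0],[0,0,0]],
    [[0,0,0],[0,0,0]],
    [[0,0,0],[0,0,0]],
    [[0,0,0],[0,0,0]],
    [[0,0,0],[0,0,0]],
    [[0,0,0],[0,0,0]],
    [[0,0,0],[0,0,0]],
    [[0,0,0],[0,0,0]]
  ]
}}

```text
time_s: 11.5
eef_pos: [612.6, -74.9, 370.0]
eef_rot: [-0.0, 0.085, 0.996, -0.0]
force: [-0.0, 0.0, -0.4]
gripper_width: 0.1
finger_force: 0.0
```

```bash
python3 -c "
from h import *;st()
c=read_camera('scene');cv2.imwrite('pics/s2.png',c['pixels'][...,::-1])
W=cloud(c).reshape(-1,3);f=W@F;e=W@Ed
for a in(470,500,530,560,590,615):
    m=(abs(f-a)<8)&(e>-80)&(e<140)&(W[:,2]<260);print(a,m.sum(),np.median(W[m][:,2]).round(1))"
```

```text
t 11.5 f,e,z 616.4 31.0 370.0 F [-0.02  0.01 -0.42] gw 0.13808398979261607
x [-1.0, -0.001, 0.0]
y [-0.001, 1.0, -0.0]
z [-0.0, -0.0, -1.0]
j [-0.16  0.11  1.8  -0.    1.23 -1.56]
470 366 99.0
500 417 100.7
530 440 101.9
560 490 103.0
590 506 104.1
615 565 104.1
```

View pics/s2.png

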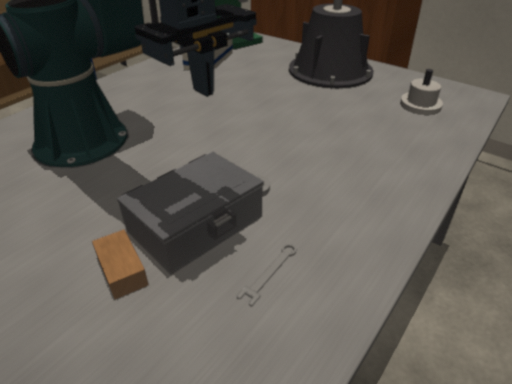

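The lid now rests ajar on the case (pixels 122-262, 155-265). The hand is clear above it at (203,80), and the box and spanner have not moved. Next I descend to about 15 mm above the lid.

Call:
{"method": "drive_tool", "body": {
  "targets": [
    [[0,0,0.045],[0,0,0]],
    [[0,0,0.045],[0,0,0]],
    [[0,0,0.045],[0,0,0]],
    [[0,0,0.045],[0,0,0]],
    [[0,0,0.03],[0,0,0]],
    [[0,0,0.02],[0,0,0]],
    [[0,0,0],[0,0,0]],
    [[0,0,0],[0,0,0]]
  ]
}}

```text
time_s: 12.55
eef_pos: [613.4, -75.0, 141.2]
eef_rot: [0.001, 0.085, 0.996, -0.0]
force: [-0.8, -0.1, -0.4]
gripper_width: 0.3
finger_force: 0.0
```

```bash
python3 -c "
from h import *;st()
W=np.concatenate([cloud(read_camera(n)).reshape(-1,3) for n in('top','scene')]);f=W@F;e=W@Ed;z=W[:,2]
m=(z>97)&(z<110)&(f>430)&(f<660)&(e>-120)&(e<180);print(np.percentile(f[m],[.3,99.7]),np.percentile(e[m],[.3,99.7]))"
```

```text
t 12.55 f,e,z 617.2 31.0 141.2 F [-0.8  -0.14 -0.4 ] gw 0.3353023417231
x [-1.0, -0.001, -0.002]
y [-0.001, 1.0, 0.0]
z [0.002, 0.0, -1.0]
j [-0.16  0.37  1.94 -0.    0.83 -1.56]
[450.82399162 635.03582748] [-99.72943346 162.78876676]
```

Call:
{"method": "drive_tool", "body": {
  "targets": [
    [[0,0,0.006],[0,0,0]],
    [[0,0,0.005],[0,0,0]],
    [[0,0,0.004],[0,0,0]],
    [[0,0,0.001],[0,0,0]],
    [[0,0,0.001],[0,0,0]],
    [[0,0,0.001],[0,0,0]],
    [[0,0,0.001],[0,0,0]],
    [[0,0,0],[0,0,0]]
  ]
}}

```text
time_s: 13.65
eef_pos: [612.8, -74.9, 121.7]
eef_rot: [0.0, 0.085, 0.996, -0.0]
force: [-4.3, 0.6, 10.5]
gripper_width: 0.3
finger_force: 5.3
```

Call:
{"method": "drive_tool", "body": {
  "targets": [
    [[0,0,0.0004],[0,0,0]],
    [[0,0,0.0004],[0,0,0]],
    [[0,0,0],[0,0,0]]
  ]
}}

```text
time_s: 14.02
eef_pos: [612.9, -74.9, 120.9]
eef_rot: [0.0, 0.085, 0.996, -0.0]
force: [-3.3, -0.2, 8.4]
gripper_width: 0.6
finger_force: 4.5
```

Call:
{"method": "drive_tool", "body": {
  "targets": [
    [[0,0,0.0005],[0,0,0]],
    [[0,0,0.0005],[0,0,0]],
    [[0,0,0],[0,0,0]]
  ]
}}

```text
time_s: 14.4
eef_pos: [612.9, -74.9, 119.7]
eef_rot: [0.0, 0.085, 0.996, -0.0]
force: [-1.7, -0.4, 5.6]
gripper_width: 0.6
finger_force: 2.7
```

Call:
{"method": "drive_tool", "body": {
  "targets": [
    [[0,0,0.0005],[0,0,0]],
    [[0,0,0.0005],[0,0,0]],
    [[0,0,0],[0,0,0]]
  ]
}}

```text
time_s: 14.78
eef_pos: [613.0, -74.9, 118.5]
eef_rot: [0.0, 0.085, 0.996, -0.0]
force: [-0.4, -0.3, 4.2]
gripper_width: 0.5
finger_force: 2.0
```

Call:
{"method": "drive_tool", "body": {
  "targets": [
    [[0,0,0.0005],[0,0,0]],
    [[0,0,0.0005],[0,0,0]],
    [[0,0,0],[0,0,0]]
  ]
}}

```text
time_s: 15.15
eef_pos: [612.6, -74.9, 117.0]
eef_rot: [-0.0, 0.085, 0.996, -0.0]
force: [1.5, -0.3, 2.6]
gripper_width: 0.3
finger_force: 0.8
```

Call:
{"method": "drive_tool", "body": {
  "targets": [
    [[0,0,0.0004],[0,0,0]],
    [[0,0,0.0004],[0,0,0]],
    [[0,0,0],[0,0,0]]
  ]
}}

```text
time_s: 15.52
eef_pos: [612.3, -74.8, 116.1]
eef_rot: [-0.0, 0.085, 0.996, 0.0]
force: [-0.3, -0.8, 0.3]
gripper_width: 0.6
finger_force: 0.0
```

Force dropped to zero, so the catch has probably snapped. I move down onto the seal in fine steps.

Call:
{"method": "drive_tool", "body": {
  "targets": [
    [[0,0,0.0004],[0,0,0]],
    [[0,0,0.0004],[0,0,0]],
    [[0,0,0],[0,0,0]]
  ]
}}

```text
time_s: 15.9
eef_pos: [612.5, -74.9, 115.7]
eef_rot: [-0.0, 0.085, 0.996, 0.0]
force: [-2.6, 0.1, 4.5]
gripper_width: 0.4
finger_force: 2.5
```

Call:
{"method": "drive_tool", "body": {
  "targets": [
    [[0,0,0.0004],[0,0,0]],
    [[0,0,0.0004],[0,0,0]],
    [[0,0,0],[0,0,0]]
  ]
}}

```text
time_s: 16.27
eef_pos: [612.5, -74.9, 115.6]
eef_rot: [-0.0, 0.085, 0.996, 0.0]
force: [-7.4, 0.8, 16.8]
gripper_width: 0.4
finger_force: 8.3
```

Call:
{"method": "drive_tool", "body": {
  "targets": [
    [[0,0,-0.0002],[0,0,0]],
    [[0,0,0],[0,0,0]],
    [[0,0,0],[0,0,0]]
  ]
}}

```text
time_s: 16.65
eef_pos: [612.5, -74.8, 115.6]
eef_rot: [-0.0, 0.085, 0.996, 0.0]
force: [-6.4, 1.1, 13.5]
gripper_width: 0.8
finger_force: 6.9
```

Total is about 15 N, so I hold here.

Call:
{"method": "drive_tool", "body": {
  "targets": [
    [[0,0,0],[0,0,0]],
    [[0,0,0],[0,0,0]],
    [[0,0,0],[0,0,0]],
    [[0,0,0],[0,0,0]],
    [[0,0,0],[0,0,0]],
    [[0,0,0],[0,0,0]],
    [[0,0,0],[0,0,0]],
    [[0,0,0],[0,0,0]],
    [[0,0,0],[0,0,0]],
    [[0,0,0],[0,0,0]]
  ]
}}

```text
time_s: 17.9
eef_pos: [612.5, -74.9, 115.7]
eef_rot: [-0.0, 0.085, 0.996, 0.0]
force: [-7.0, 0.8, 12.8]
gripper_width: 0.4
finger_force: 6.9
```

Call:
{"method": "drive_tool", "body": {
  "targets": [
    [[0,0,-0.001],[0,0,0]],
    [[0,0,-0.003],[0,0,0]],
    [[0,0,-0.01],[0,0,0]],
    [[0,0,-0.04],[0,0,0]],
    [[0,0,-0.05],[0,0,0]],
    [[0,0,-0.05],[0,0,0]],
    [[0,0,0],[0,0,0]],
    [[0,0,0],[0,0,0]],
    [[0,0,0],[0,0,0]]
  ]
}}

```text
time_s: 19.02
eef_pos: [612.0, -74.8, 267.7]
eef_rot: [-0.001, 0.085, 0.996, 0.0]
force: [-0.2, -0.4, -0.9]
gripper_width: 0.7
finger_force: 0.0
```

```bash
python3 -c "
from h import *;st()
c=read_camera('scene')
W=cloud(c).reshape(-1,3);f=W@F;e=W@Ed
for a in(470,500,530,560,590,615):
    m=(abs(f-a)<8)&(e>-80)&(e<140)&(W[:,2]<200);print(a,m.sum(),np.median(W[m][:,2]).round(1))
c=read_camera('top');d=abs(c['pixels'].astype(int)-np.load('top0.npz')['px']).sum(2)
for n,s in dict(ring=np.s_[210:252,178:217],box=np.s_[225:305,364:420],sp=np.s_[130:160,250:345]).items(): print(n,np.mean(d[s]),d[s].max())"
```

```text
t 19.02 f,e,z 615.8 31.0 267.7 F [-0.17 -0.35 -0.93] gw 0.6527092177413488
x [-1.0, -0.001, 0.002]
y [-0.001, 1.0, -0.0]
z [-0.002, -0.0, -1.0]
j [-0.16  0.21  1.89 -0.    1.05 -1.56]
470 383 98.1
500 437 98.6
530 451 98.5
560 487 98.5
590 523 98.5
615 544 97.4
ring 3.311355311355311 9
box 136.7502232142857 346
sp 28.563859649122808 309
```

```bash
python3 -c "
from h import *
a=read_camera('top')['pixels'];b=read_camera('scene')['pixels'];cv2.imwrite('pics/e.png',cv2.resize(np.hstack([a,b])[...,::-1],(800,300)))"
```

```text
(no output)
```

View pics/e.png

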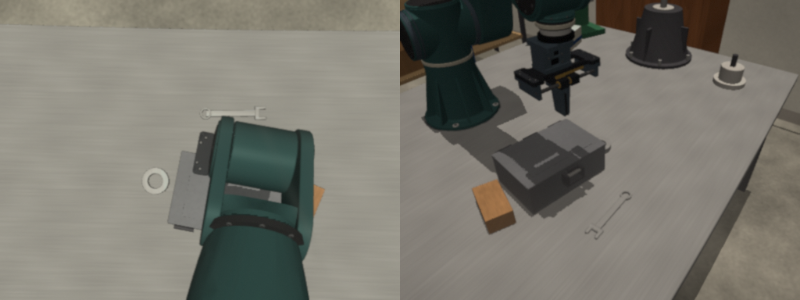

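The lid is shut flat. The ring (155,181), spanner (235,113) and box (493,205) are where they were; the differences in the top view come from the arm blocking it.

```bash
python3 -c "
from h import *;print(order.finish_job())"
```

```text
the job is handed in; nothing more can be done
None
```

The lid fell shut on its own, the catch snapped, I held it at about 15 N for just over a second, and the job is handed in with the case shut and the ring, box and spanner where they were; the hand-in gave no verdict.

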